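# Set the fan nest to its gauge mark with the knurled wheel

## Robot

A 6-joint arm with a two-finger parallel gripper is mounted at the origin on the work surface. World frame = base frame: x ahead of the robot, y to its left, z up, the work surface at z = 0. Lengths are in m, angles in degrees, forces in N, time in s.
With the tool pointing down it reaches from about 0.425 to 0.95 m from the base axis. Payload 14.7 kg.
Tool frame: the origin (TCP) lies on the centre line of the jaws, within the pads' length; the fingertips stand ahead of it and the grasp point (between the pads) lies 6 mm ahead of it (manip.tip_reach is the z of the fingertips in the tool frame, in m); z points along the fingers, x is the direction in which the jaws open and shut, and the axes are right-handed (so a half turn about z gives the same grasp; the last joint's range is limited). The gripper opens to 85 mm and grips with 20 to 120 N. Pads are 22 mm wide; open, the fingers measure 114 mm over their backs; the gripper's body (76 mm by 85 mm) begins 54 mm behind the grasp point. The pads swing forward as they close: fully open they stand 13 mm farther back than shut.
Start: joints at [66.486, 27.513, 91.461, -0, 61.026, -2.67], TCP at [0.231, 0.607, 0.256] pointing down, gripper open.
Joint ranges: [-157.49, 157.49], [-46.99, 117.5], [13.45, 153.17], [-89.5, 269.5], [5.16, 153.95], [-167.48, 167.48]. Speed limits (degrees/s): [108.29, 108.29, 136.94, 172.46, 172.46, 172.46].

## Interface

Orientations are given as [roll, pitch, yaw] about the fixed x, y, z axes, in that order (R = Rz(yaw) Ry(pitch) Rx(roll)).
In Python, from bench import manip gives the robot as it stands.
- The arm moves only by the tool drive_tool, never from a script. Its argument "moves" is a list that holds one entry, the list of rows, each a list of 7 numbers: the turn, a rotation vector about the tool's x, y, z in degrees, then the shift along the tool's x, y, z in m, then the finger opening in m, from 0 to 0.0854. A call has 1 to 12 rows; each row is the pose to reach, as a shift and turn from the pose measured when the call began, along the tool's axes at that moment; what a row does not reach only later rows make up. A row lasts 1/12 s, in which the tool goes at most 41.7 mm and 7.16 degrees, less where a joint would pass 70% of its speed; a pose out of reach is approached as far as the arm can. A call with a gripper value outside its range is refused whole. The fingers move at their own pace and stop on an object; "squeeze" is the grip in N (left out, the last holds). Time passes only in rows, so rows that repeat a pose let the fingers close. It gives the time, the measured TCP pose, the force and the opening at its end, in the units of the state.
- manip.sense(): the state, without advancing time (a new reading comes with each control period).
- manip.capture(name): name is "scene" or "top" or "wrist"; returns the picture (384x512x3 uint8, blue, green, red); there is no depth.
- manip.camera_params(name): a dict with "mtx" (3x3 intrinsics, pixels), "k1" (the pictures are not rectified: a ray, as slopes to the right and down, at radius r is drawn at 1 + k1 r^2 times it, then the intrinsics apply), "R" (3x3) and "t" (3): a world point X has camera coordinates R X + t. Camera axes: x right, y down, z forward; pixel columns grow to the right and rows downward; lengths in m; the calibration is good to about 2 mm. A picture is of the moment at which its call begins: read the wrist's pose just before it. camera_params takes no time and is no camera call; for the wrist camera it gives the pose at the moment of the call.
- manip.sign_off(): hands the job in, once; it reports no verdict.
Trained networks look in the newest picture that a camera, given by its name, has taken for a name from the list of things; names that differ only in an ending like _2 or _b are one class to them, and where a whole thing is asked for, a point or a joint stands for the part that bears it (a point fixed in the world has none). Each returns a list of dicts, best first, with "score" (0 to 1); they miss things now and then, are a little off and sometimes report something else, mostly with a low value. They report only what shows in the picture. A call takes as long as a camera call.
- manip.search_frame(camera, thing): "uv" ([column, row] in pixels, amid what is visible of it).
- manip.masks_of(camera, thing): "pixels" (384x512 bool, what is visible of it) and "uv" ([column, row] in pixels, amid what is visible of it).
- manip.pinpoint(camera, thing): "uv" ([column, row] in pixels: a listed point, or the origin of a listed thing).
The state is a dict: "clock": time; "q": joint angles; "qd": joint speeds; "effort": joint torques, N m; "tool_pos": TCP position; "eef_rot": TCP orientation; "force": force on the tool from outside, world axes, zero at the start; "torque": the same for the moment, N m; "width": finger opening in m.
Only numpy, scipy, OpenCV 4.12 (cv2) and the standard library are available. Lean on these libraries where they do the work, as an engineer would, in place of code of your own. Each camera call takes 0.05 s, during which the arm holds its last target.

## Task

Set the fan nest for the next batch: with a fingertip resting on top of the knurled wheel, roll it, stroke by stroke, so that the grey jaw closes the gap until the red pointer stands within the green gauge mark, then take the hand away. Move the jaw only through the wheel: do not push the jaw or shift the green mark, and do not lift or disturb the fans and other things on the bench.

Things in the scene. Friction and masses are not known exactly. Their poses are not given: they have to be found in the camera images.
- fixture: fan nest fixed to the bench: grey base 150 (x) x 320 (y) x 12 mm, blue end wall at its +y end, wheel housing at its -y end, white scale bar (top 45 mm up) on its +x side. Origin: underside of the base, 10 mm to the -x side of its middle. y: the way the grey jaw (100 wide, 20 thick, 51 mm high) closes towards the end wall; z up. The wheel is the tallest thing on it.
- wheel_top (a point): fixed point at the top of the knurled steel wheel when not pressed: 90 mm above the bench, mid-width, 112 mm from the fixture's origin towards its -y. Wheel 70 mm in diameter, 24 mm wide, axle level along the fixture's x; four ribs are yellow. It stands 22 mm above two blue cheeks, one on each side (10 mm thick, 4 mm off the wheel).
- wheel (a joint): turn of the wheel, rad; grows as its top is rolled towards the fixture's +y. 1 rad (35 mm of rim) closes the jaw 10 mm; the other way opens it. Wheel and jaw ride on a sprung rail: after a first 1 to 4 N they sink 1 mm per 1.5 N, 4 mm at most. It turns by friction under a fingertip pressed 2 to 4 mm down (about 6 N), in strokes of up to 40 mm centred on the top, and stays where it is left.
- pointer (a point): tip of the red pointer on the jaw (a red foot 10 mm wide narrowing to a 2.5 mm needle, all on one centre line), over the white scale bar, 53 mm above the bench; axes as the fixture's. It moves with the jaw along the fixture's y.
- mark (a point): middle of the green gauge mark, a bar across the white scale 6 mm wide (along the fixture's y), with a 12 mm wide green tab, on the same centre line, at its outer end; point at the pointer's level (53 mm; the bar itself is at 47 mm), axes as the fixture's. The pointer is on the mark when its y in this frame is 0; at the start it is 20 to 43 mm short of it (negative y).
- fan_a_c (a point): loose black cooling fan, 92 x 92 x 25 mm, lying flat; point at its centre. Bystander: leave it.
- fan_b_c (a point): loose black cooling fan, 92 x 92 x 25 mm, standing on edge (92 mm tall); point at its centre. Bystander: leave it.
- fan_c_c (a point): loose black cooling fan, 92 x 92 x 25 mm, lying flat; point at its centre. Bystander: leave it.
- flux_c (a point): small amber jar with white cap, 36 mm diameter, 50 mm tall; point at its centre. Bystander: leave it.
- driver_c (a point): red-handled screwdriver lying on the bench, 160 mm long; point near its middle. Bystander: leave it.
- pliers_c (a point): green-handled pliers lying on the bench, about 160 mm long; point near the middle of the handles. Bystander: leave it.
- spool_c (a point): white-flanged metal spool standing on its end, 56 mm diameter, 42 mm tall; point at its centre. Bystander: leave it.

How it is judged (in metres and radians):
On the way, in this order (a step that is already met when the one before it is completed fails the run):
1. a fingertip presses on the knurled wheel, the pointer still short of the mark (contact force between the fingers and wheel above 0.5 N and y of pointer in the frame of mark below -0.005 m), for 0.05 s.
2. the red pointer stands within the green mark (y of pointer in the frame of mark between -0.003 and 0.003 m), for 0.2 s.
At the end, for the whole second after the job is handed in: The pointer's middle is within the 6 mm wide green mark (3 mm either way), the wheel is at rest, the hand is clear, and every bystander is within 20 mm of where it was (all of step 2 and velocity of joint wheel between -0.05 and 0.05 rad/s and distance of each of fan_a_c, fan_b_c, fan_c_c, flux_c, driver_c, pliers_c, spool_c from where it was at the start of the episode below 0.02 m); the robot touches nothing.
It fails at once if the jaw is pushed directly (contact force between any of the fingers, the arm and jaw above 1.5 N).
It fails at once if the green mark is shifted (contact force between any of the fingers, the arm and gauge above 3 N or distance of mark from where it was at the start of the episode above 0.003 m).
It fails at once if a bystander is lifted or shifted by more than 20 mm (distance of any of fan_a_c, fan_b_c, fan_c_c, flux_c, driver_c, pliers_c, spool_c from where it was at the start of the episode above 0.02 m).
It also fails if it takes over 58 s, if anything falls off the work surface, if the arm or the gripper's body presses on something with over 40 N, if the wrist force passes 120 N, or if a joint passes its speed limit or range.

## Working session

There is one attempt and no reset: what is moved stays moved. The work goes in short steps, Python scripts to look and compute and a tool call to move; the robot and the scene stay as the last step left them, time stands still between calls to the robot, and variables do not carry over. Pictures are saved under pics/ and viewed, and the job is handed in when it is done.

Besides the shell and the picture viewer there is one more tool, called after "Emit:" by a JSON object that holds its "method" and its "body". drive_tool: Moves the arm, as the interface text tells. Its arguments: {"type":"object","properties":{"moves":{"type":"array","items":{"type":"array","items":{"type":"array","items":{"type":"number"}}}},"squeeze":{"type":"number"}},"required":["moves"]}

```bash
ls; mkdir -p pics
cat > h.py <<'E'
import numpy as np, cv2
from bench import manip
def ray(cam,uv,P=None):
    P=P or manip.camera_params(cam)
    K=np.array(P["mtx"]);k=P["k1"];R=np.array(P["R"]);t=np.array(P["t"])
    d=np.linalg.inv(K)@[uv[0],uv[1],1]; d=d[:2]; u=d.copy()
    for _ in range(30): u=d/(1+k*(u@u))
    return -R.T@t, R.T@np.array([u[0],u[1],1])
def at_z(cam,uv,z,P=None):
    c,d=ray(cam,uv,P); return c+d*(z-c[2])/d[2]
def proj(cam,X,P=None):
    P=P or manip.camera_params(cam)
    K=np.array(P["mtx"]);k=P["k1"]
    x=np.array(P["R"])@X+np.array(P["t"]); u=x[:2]/x[2]; u=u*(1+k*(u@u))
    return (K@[u[0],u[1],1])[:2]
E
python3 - <<'E'
from h import *
s=manip.sense(); print(s, manip.tip_reach)
for c in ["scene","top","wrist"]:
    P=manip.camera_params(c); print(c,{k:np.round(v,4).tolist() for k,v in P.items()})
    cv2.imwrite(f"pics/{c}0.png",manip.capture(c))
for c in ["scene","top"]:
    for n,z in [("wheel_top",.09),("pointer",.053),("mark",.053),("fixture",0)]:
        r=manip.pinpoint(c,n)
        for q in r[:2]: print(c,n,q["score"],q["uv"],at_z(c,q["uv"],z).round(4))
E
```

```text
pics
{'clock': 0.0, 'q': array([ 6.64853687e+01,  2.75505489e+01,  9.14946832e+01, -1.15335986e-04,
        6.10255018e+01, -2.66866362e+00]), 'qd': array([ 0.07764327,  0.08845738,  0.0133063 , -0.08212905,  0.0978304 ,
        0.02413573]), 'effort': array([-3.52203664e-03, -9.50644040e+01, -4.30190849e+01, -1.08646825e-04,
        1.18973153e-02, -1.92874331e-04]), 'tool_pos': array([0.2311186 , 0.60710693, 0.25565844]), 'eef_rot': array([-1.79996807e+02,  7.06618744e-02,  6.91540902e+01]), 'force': array([-0.20372518, -1.06906972,  0.75079455]), 'torque': array([-0.00609784,  0.00990864,  0.01371796]), 'width': 0.08527628924657456} 0.025
scene {'mtx': [[439.5018, 0.0, 258.9091], [0.0, 439.5018, 189.0497], [0.0, 0.0, 1.0]], 'k1': -0.0164, 'R': [[-0.3333, 0.9427, 0.013], [0.7768, 0.2824, -0.5629], [-0.5343, -0.1775, -0.8264]], 't': [0.1453, -0.4117, 1.6189]}
top {'mtx': [[382.8399, 0.0, 259.7415], [0.0, 382.8399, 188.9313], [0.0, 0.0, 1.0]], 'k1': -0.1114, 'R': [[0.006, -0.9997, 0.0248], [-0.9989, -0.0071, -0.0469], [0.047, -0.0245, -0.9986]], 't': [0.0392, 0.5577, 1.3417]}
wrist {'mtx': [[282.1911, 0.0, 252.9762], [0.0, 282.1911, 192.1559], [0.0, 0.0, 1.0]], 'k1': -0.0647, 'R': [[0.3541, 0.9352, -0.002], [0.8949, -0.3383, 0.2909], [0.2714, -0.1048, -0.9567]], 't': [-0.6487, -0.0383, 0.3802]}
scene wheel_top 0.83 [250.2, 167.2] [ 5.14e-01 -3.00e-04  9.00e-02]
scene pointer 0.74 [273.6, 204.8] [0.5901 0.0978 0.053 ]
scene pointer 0.74 [141.9, 188.0] [ 0.6656 -0.2783  0.053 ]
scene mark 0.59 [286.3, 207.9] [0.5877 0.1347 0.053 ]
scene fixture 0.91 [286.8, 193.7] [0.5065 0.1143 0.    ]
top wheel_top 0.93 [271.0, 204.3] [0.5028 0.0069 0.09  ]
top pointer 0.7 [244.7, 177.9] [0.5931 0.0957 0.053 ]
top fixture 0.9 [239.6, 201.4] [0.5131 0.114  0.    ]
```

Run:
```python
import cv2
a=cv2.imread("pics/scene0.png"); cv2.imwrite("pics/scene0c.png",cv2.resize(a[110:290,150:400],None,fx=3.2,fy=3.2,interpolation=cv2.INTER_CUBIC))
a=cv2.imread("pics/top0.png"); cv2.imwrite("pics/top0c.png",cv2.resize(a[130:270,160:340],None,fx=4,fy=4,interpolation=cv2.INTER_CUBIC))
```

```text
(no output)
```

View pics/scene0.png

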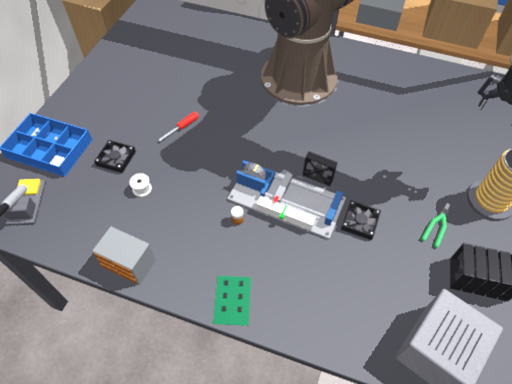

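View pics/scene0c.png

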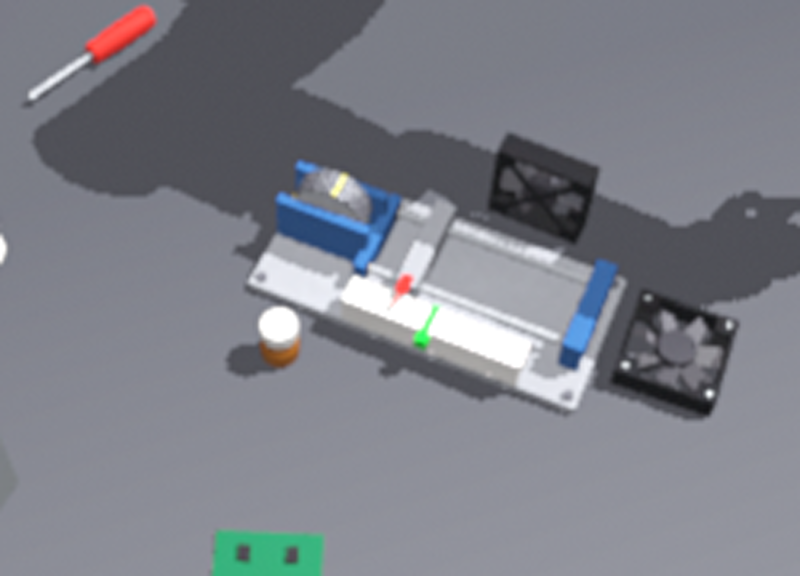

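View pics/top0c.png

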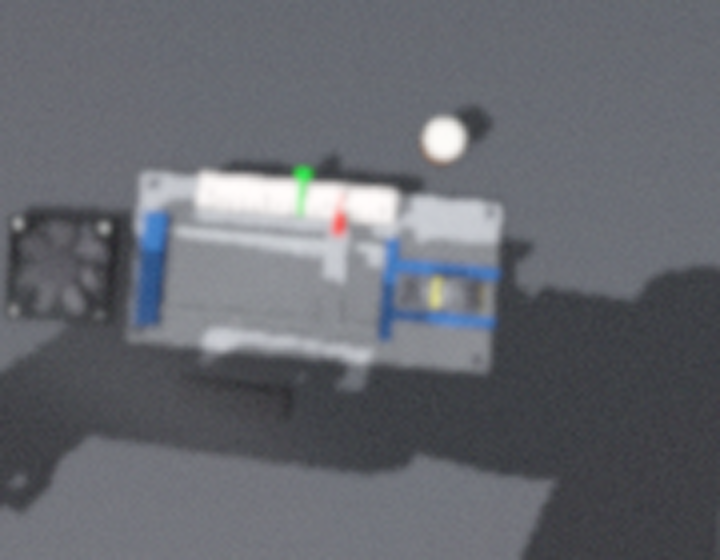

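View pics/wrist0.png

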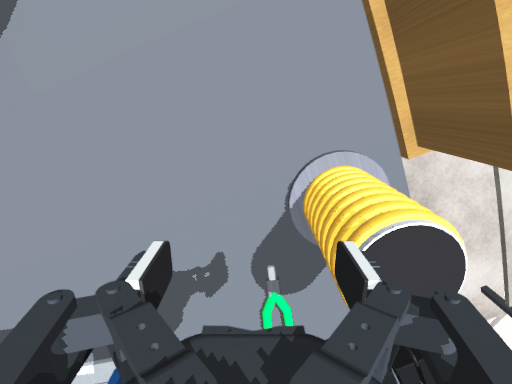

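The scene image shows the wheel at about (250,167) and the red pointer at about (276,199). The green mark is at about (283,213), with the jar and fans around the fixture. In the top view the base corners are at crop/4+(160,130), and the fixture y runs nearly along world +y with a few degrees of tilt.

Run:
```python
from h import *
c=[(140,172),(502,205),(488,372),(127,340)]
W=[at_z("top",(u/4+160-.4,v/4+130-.4),.012) for u,v in c]
for w in W: print(w.round(4))
a=(W[0]-W[1]);b=(W[3]-W[2]);print("yaw",[np.degrees(np.arctan2(-d[0],d[1])) for d in(a,b)], "len",np.linalg.norm(a),np.linalg.norm(b),np.linalg.norm(W[0]-W[3]),np.linalg.norm(W[1]-W[2]))
print(np.mean(W,0))
P=manip.camera_params("wrist");R=np.array(P["R"]);C=-R.T@np.array(P["t"]);print("cam",C, C-manip.sense()["tool_pos"])
p0=manip.sense()
for cam in ("scene","top"):
  manip.capture(cam)
  for n,z in [("wheel_top",.09),("mark",.053),("pointer",.053),("flux_c",.025),("fan_b_c",.046)]:
    for q in manip.pinpoint(cam,n)[:3]: print(cam,n,q["score"],at_z(cam,q["uv"],z).round(4))
```

```text
[0.6138 0.2741 0.012 ]
[ 0.5869 -0.0471  0.012 ]
[ 0.4389 -0.0352  0.012 ]
[0.4651 0.2835 0.012 ]
yaw [np.float64(-4.790910484419905), np.float64(-4.700370640622049)] len 0.32224035634637044 0.31977432359426383 0.14893087380734824 0.1483970064760976
[0.52617065 0.11884135 0.012     ]
cam [0.16088788 0.63375459 0.37413292] [-0.07035179  0.02630118  0.11784848]
scene wheel_top 0.58 [0.5134 0.0025 0.09  ]
scene mark 0.55 [0.5889 0.1383 0.053 ]
scene pointer 0.73 [0.5861 0.0932 0.053 ]
scene flux_c 0.66 [0.6442 0.0037 0.025 ]
scene fan_b_c 0.85 [0.4173 0.1853 0.046 ]
top wheel_top 0.92 [0.5012 0.0036 0.09  ]
top mark 0.57 [0.5987 0.1304 0.053 ]
top mark 0.22 [0.5886 0.0957 0.053 ]
top pointer 0.6 [0.5948 0.0957 0.053 ]
top flux_c 0.44 [0.6436 0.0061 0.025 ]
top fan_b_c 0.53 [0.4193 0.1766 0.046 ]
```

Emit:
{"method": "drive_tool", "body": {"moves": [[[0, 0, 7, -0.039, 0.039, 0, 0], [0, 0, 14, -0.077, 0.078, 0, 0], [0, 0, 21, -0.115, 0.117, 0, 0], [0, 0, 28, -0.153, 0.156, 0, 0], [0, 0, 34, -0.191, 0.195, 0, 0], [0, 0, 40, -0.23, 0.234, 0, 0], [0, 0, 46, -0.268, 0.273, 0, 0], [0, 0, 52, -0.307, 0.312, 0, 0], [0, 0, 58, -0.346, 0.352, 0, 0], [0, 0, 64, -0.385, 0.392, 0.01, 0], [0, 0, 70, -0.424, 0.432, 0.02, 0], [0, 0, 73.9, -0.463, 0.472, 0.03, 0]]], "squeeze": 60}}

```text
clock: 2.15
tool_pos: [0.4405, 0.1517, 0.2456]
eef_rot: [-180.0, -0.1, -5.1]
force: [0.6, 0.0, 0.3]
width: 0.0002
```

Emit:
{"method": "drive_tool", "body": {"moves": [[[0, 0, 0, 0.02, 0.035, 0, 0], [0, 0, 0, 0.04, 0.07, 0, 0], [0, 0, 0, 0.06, 0.105, 0.01, 0], [0, 0, 0, 0.079, 0.139, 0.025, 0], [0, 0, 0, 0.079, 0.139, 0.04, 0], [0, 0, 0, 0.079, 0.139, 0.04, 0]]]}}

```text
clock: 2.65
tool_pos: [0.5063, 0.0044, 0.2034]
eef_rot: [-180.0, 0.1, -5.3]
force: [-1.7, -0.0, -0.9]
width: -0.0
```

Run:
```python
from h import *
P=manip.camera_params("wrist"); s=manip.sense(); print(s["tool_pos"],s["eef_rot"],s["force"])
cv2.imwrite("pics/w1.png",cv2.resize(manip.capture("wrist"),(800,600)))
for n,z in [("wheel_top",.09),("mark",.053),("pointer",.053),("fixture",0)]:
    for q in manip.pinpoint("wrist",n)[:2]: print(n,q["score"],q["uv"],at_z("wrist",q["uv"],z,P).round(4))
t=s["tool_pos"]; print("tip px",proj("wrist",t-[0,0,.025],P)*[800/512,600/384])
```

```text
[0.50626661 0.00439338 0.20343363] [-1.79983140e+02  1.07330278e-01 -5.28403489e+00] [-1.69890241 -0.01598497 -0.88724149]
wheel_top 0.68 [256.0, 197.4] [0.5076 0.003  0.09  ]
mark 0.74 [343.9, 37.3] [0.596  0.1302 0.053 ]
mark 0.39 [380.4, 164.9] [0.631  0.0133 0.053 ]
pointer 0.79 [341.2, 79.2] [0.5929 0.0954 0.053 ]
tip px [397.96973507 381.15408505]
```

View pics/w1.png

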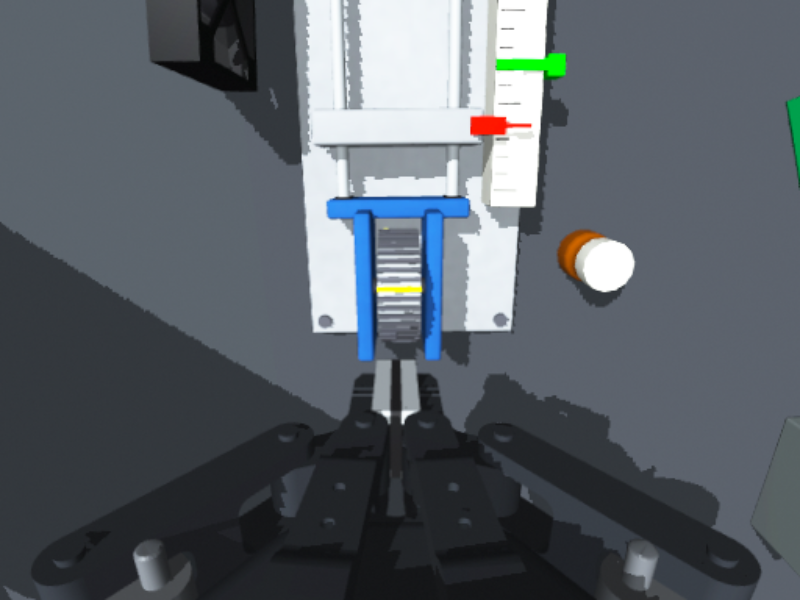

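Emit:
{"method": "drive_tool", "body": {"moves": [[[0, 0, 0.5, 0.001, 0.016, 0.03, 0], [0, 0, 0.5, 0.001, 0.016, 0.06, 0], [0, 0, 0.5, 0.001, 0.016, 0.08, 0], [0, 0, 0.5, 0.001, 0.016, 0.082, 0], [0, 0, 0.5, 0.001, 0.016, 0.082, 0]]]}}

```text
clock: 3.32
tool_pos: [0.5064, -0.0078, 0.1246]
eef_rot: [-180.0, -0.0, -5.4]
force: [-0.7, -0.0, 0.0]
width: -0.0002
```

Run:
```python
from h import *
s=manip.sense(); print(s["tool_pos"],s["eef_rot"],s["force"])
cv2.imwrite("pics/w2.png",cv2.resize(manip.capture("wrist"),(800,600)))
```

```text
[ 0.50637561 -0.0078184   0.1245514 ] [-1.79963923e+02 -4.83404217e-02 -5.41072852e+00] [-0.67428451 -0.04804457  0.04186053]
```

View pics/w2.png

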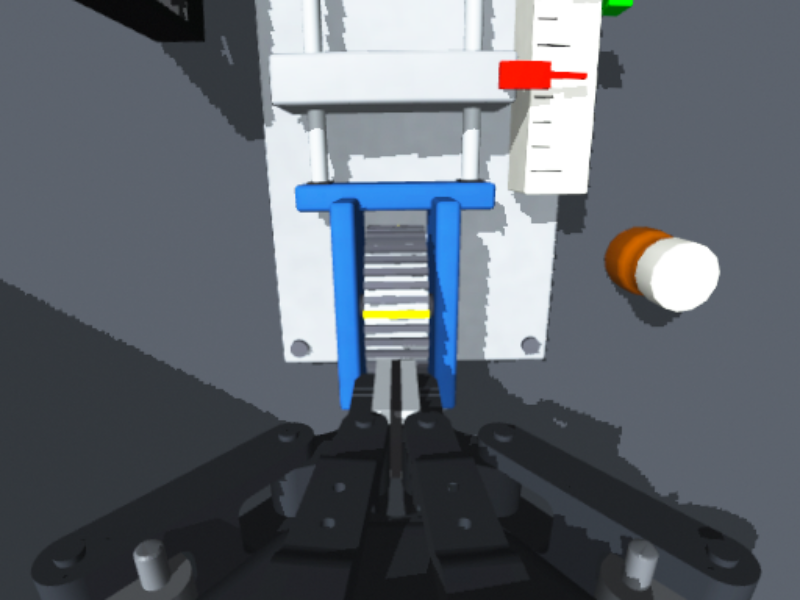

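Emit:
{"method": "drive_tool", "body": {"moves": [[[0, 0, 0.6, 0, 0.004, 0.006, 0], [0, 0, 0.6, 0, 0.004, 0.01, 0], [0, 0, 0.6, 0, 0.004, 0.012, 0], [0, 0, 0.6, 0, 0.004, 0.0125, 0], [0, 0, 0.6, 0, 0.004, 0.0125, 0]]]}}

```text
clock: 3.78
tool_pos: [0.5069, -0.012, 0.1131]
eef_rot: [-180.0, -0.2, -6.0]
force: [0.4, 0.2, -0.6]
width: 0.0001
```

Emit:
{"method": "drive_tool", "body": {"moves": [[[0, 0, -1.2, 0, 0, 0.001, 0], [0, 0, -1.2, 0, 0, 0.002, 0], [0, 0, -1.2, 0, 0, 0.002, 0]]]}}

```text
clock: 4.03
tool_pos: [0.507, -0.0121, 0.1112]
eef_rot: [-180.0, -0.2, -4.8]
force: [-0.8, -1.9, 4.0]
width: 0.0
```

Emit:
{"method": "drive_tool", "body": {"moves": [[[0, 0, 0, 0, 0, 0.001, 0], [0, 0, 0, 0, -0.003, 0.001, 0], [0, 0, 0, 0, -0.007, 0.001, 0], [0, 0, 0, 0, -0.011, 0.001, 0], [0, 0, 0, 0, -0.015, 0.001, 0], [0, 0, 0, 0, -0.019, 0.001, 0], [0, 0, 0, 0, -0.023, 0.001, 0], [0, 0, 0, 0, -0.027, 0.001, 0], [0, 0, 0, 0, -0.03, 0.001, 0], [0, 0, 0, 0, -0.03, 0.001, 0]]]}}

```text
clock: 4.87
tool_pos: [0.5097, 0.0184, 0.1106]
eef_rot: [-180.0, -0.2, -4.8]
force: [-2.1, 1.8, 9.0]
width: 0.0001
```

```bash
cat >> h.py <<'E'
def look(name):
    P=manip.camera_params("wrist"); s=manip.sense(); im=manip.capture("wrist")
    cv2.imwrite(f"pics/{name}.png",cv2.resize(im,(800,600)))
    b,g,r=[im[...,i].astype(int) for i in range(3)]
    print(s["tool_pos"].round(4),s["eef_rot"].round(2),s["force"].round(1))
    th=np.radians(-4.75); X=np.array([np.cos(th),np.sin(th)]);Y=np.array([-np.sin(th),np.cos(th)])
    for nm,m,z in (("ptr",(r>150)&(g<90)&(b<90),.053),("mark",(g>150)&(r<110)&(b<110),.047)):
        n,l,st,c=cv2.connectedComponentsWithStats(m.astype(np.uint8))
        for i in range(1,n):
            if st[i,4]<15: continue
            vv,uu=np.nonzero(l==i)
            pts=np.array([at_z("wrist",(u,v),z,P)[:2] for u,v in zip(uu,vv)])
            fx,fy=pts@X,pts@Y
            print(nm,"n",st[i,4],"uv",c[i].round(1),"fx",fx.min().round(4),fx.max().round(4),"fy mean",fy.mean().round(4),"tip third mean", fy[fx>fx.min()+.7*(fx.max()-fx.min())].mean().round(4))
E
python3 -c "
from h import *
look('w3')"
```

```text
[0.5097 0.0184 0.1106] [-179.96   -0.2    -4.79] [-2.1  1.8  9. ]
ptr n 688 uv [341.7  76.7] fx 0.5455 0.5801 fy mean 0.152 tip third mean 0.1519
ptr n 254 uv [409.8 195.5] fx 0.6036 0.623 fy mean 0.0787 tip third mean 0.0838
mark n 895 uv [384.7  33.7] fx 0.561 0.6013 fy mean 0.1776 tip third mean 0.1777
```

View pics/w3.png

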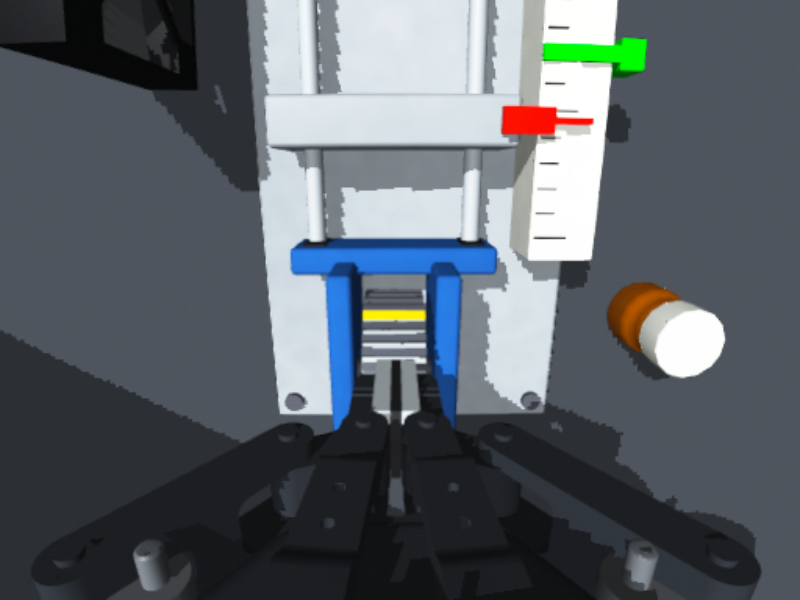

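Emit:
{"method": "drive_tool", "body": {"moves": [[[0, 0, 0, 0, 0, -0.01, 0], [0, 0, 0, 0, 0, -0.01, 0], [0, 0, 0, 0, 0.016, -0.01, 0], [0, 0, 0, 0, 0.032, -0.01, 0], [0, 0, 0, 0, 0.032, -0.01, 0], [0, 0, 0, 0, 0.032, -0.005, 0], [0, 0, 0, 0, 0.032, 0, 0], [0, 0, 0, 0, 0.032, 0, 0], [0, 0, 0, 0, 0.032, 0, 0]]]}}

```text
clock: 5.67
tool_pos: [0.5073, -0.0133, 0.1103]
eef_rot: [-180.0, -0.2, -4.8]
force: [0.7, -2.3, 5.4]
width: 0.0001
```

Emit:
{"method": "drive_tool", "body": {"moves": [[[0, 0, 0, 0, 0, 0, 0], [0, 0, 0, 0, -0.003, 0, 0], [0, 0, 0, 0, -0.007, 0, 0], [0, 0, 0, 0, -0.011, 0, 0], [0, 0, 0, 0, -0.015, 0, 0], [0, 0, 0, 0, -0.019, 0, 0], [0, 0, 0, 0, -0.023, 0, 0], [0, 0, 0, 0, -0.027, 0, 0], [0, 0, 0, 0, -0.03, 0, 0], [0, 0, 0, 0, -0.032, 0, 0], [0, 0, 0, 0, -0.032, 0, 0]]]}}

```text
clock: 6.58
tool_pos: [0.5101, 0.0195, 0.1105]
eef_rot: [-180.0, -0.2, -4.7]
force: [-0.4, 1.7, 8.6]
width: 0.0
```

```bash
python3 -c "
from h import *
look('w4')"
```

```text
[0.5101 0.0195 0.1105] [-179.95   -0.23   -4.71] [-0.4  1.7  8.6]
ptr n 731 uv [342.8  61.2] fx 0.5455 0.5801 fy mean 0.1619 tip third mean 0.1616
ptr n 257 uv [408.9 197.3] fx 0.6035 0.6236 fy mean 0.0788 tip third mean 0.084
mark n 909 uv [383.8  36.2] fx 0.5611 0.6013 fy mean 0.1775 tip third mean 0.1777
```

View pics/w4.png

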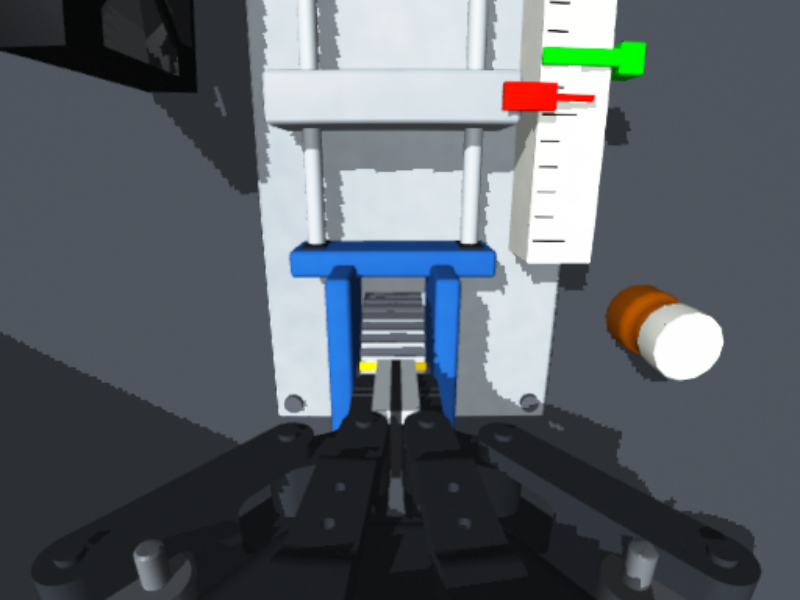

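The picture shows the pointer at about (545,97) and the mark at about (590,55), leaving a gap of about 16 mm. I'll do another full stroke.

Emit:
{"method": "drive_tool", "body": {"moves": [[[0, 0, 0, 0, 0, -0.01, 0], [0, 0, 0, 0, 0, -0.01, 0], [0, 0, 0, 0, 0.016, -0.01, 0], [0, 0, 0, 0, 0.032, -0.01, 0], [0, 0, 0, 0, 0.032, -0.01, 0], [0, 0, 0, 0, 0.032, -0.005, 0], [0, 0, 0, 0, 0.032, 0, 0], [0, 0, 0, 0, 0.032, 0, 0], [0, 0, 0, 0, 0.032, 0, 0]]]}}

```text
clock: 7.38
tool_pos: [0.5078, -0.012, 0.1102]
eef_rot: [-180.0, -0.2, -4.7]
force: [-0.1, -2.9, 6.1]
width: -0.0002
```

Emit:
{"method": "drive_tool", "body": {"moves": [[[0, 0, 0, 0, 0, 0, 0], [0, 0, 0, 0, -0.003, 0, 0], [0, 0, 0, 0, -0.007, 0, 0], [0, 0, 0, 0, -0.011, 0, 0], [0, 0, 0, 0, -0.015, 0, 0], [0, 0, 0, 0, -0.019, 0, 0], [0, 0, 0, 0, -0.023, 0, 0], [0, 0, 0, 0, -0.027, 0, 0], [0, 0, 0, 0, -0.03, 0, 0], [0, 0, 0, 0, -0.032, 0, 0], [0, 0, 0, 0, -0.032, 0, 0]]]}}

```text
clock: 8.3
tool_pos: [0.5105, 0.021, 0.1103]
eef_rot: [-179.9, -0.3, -4.6]
force: [0.4, 2.2, 9.2]
width: -0.0003
```

Emit:
{"method": "drive_tool", "body": {"moves": [[[0, 0, 0, 0, 0, -0.01, 0], [0, 0, 0, 0, 0, -0.01, 0], [0, 0, 0, 0, 0, -0.01, 0]]]}}

```text
clock: 8.55
tool_pos: [0.5107, 0.0213, 0.1207]
eef_rot: [-179.9, -0.3, -4.6]
force: [0.3, 0.9, -1.0]
width: 0.0002
```

```bash
python3 -c "
from h import *
look('w5')"
```

```text
[0.5107 0.0213 0.1207] [-179.94   -0.3    -4.6 ] [ 0.3  0.9 -1. ]
ptr n 696 uv [339.7  49. ] fx 0.5462 0.5816 fy mean 0.1723 tip third mean 0.1723
ptr n 233 uv [401.3 196.1] fx 0.6044 0.624 fy mean 0.0783 tip third mean 0.0837
mark n 671 uv [381.4  42.8] fx 0.561 0.6013 fy mean 0.1779 tip third mean 0.1778
```

View pics/w5.png

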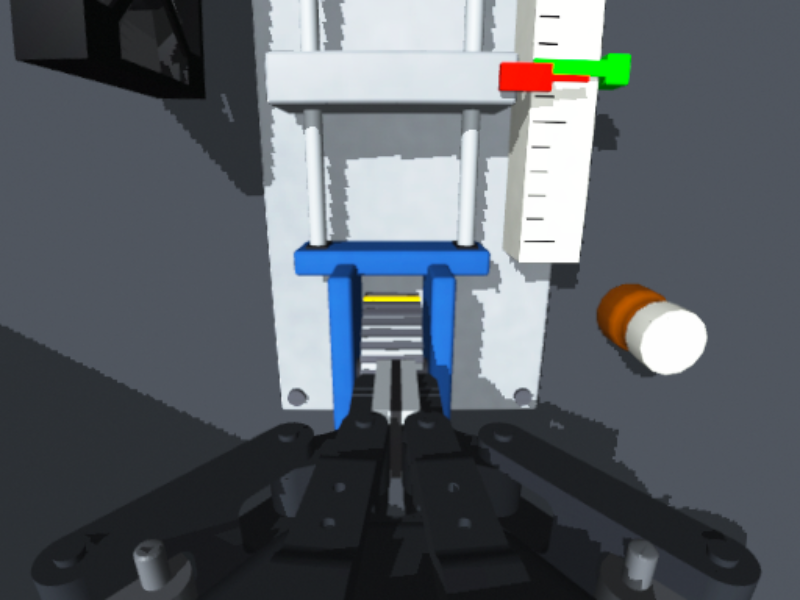

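The needle at (570,78) sits just short of the bar centre at (570,70), an apparent gap of about 5.5 mm. To remove parallax I'll move the camera above the mark and measure again.

Emit:
{"method": "drive_tool", "body": {"moves": [[[0, 0, 0, 0, -0.01, -0.03, 0], [0, 0, 0, 0, -0.04, -0.04, 0], [0, 0, 0, 0, -0.04, -0.04, 0], [0, 0, 0, 0, -0.04, -0.04, 0]]]}}

```text
clock: 8.93
tool_pos: [0.5138, 0.062, 0.1608]
eef_rot: [-179.9, -0.3, -4.5]
force: [0.1, -0.5, 0.1]
width: -0.0003
```

Run:
```python
from h import *
P=manip.camera_params("wrist"); print(-np.array(P["R"]).T@np.array(P["t"]))
look('w6')
for n,z in [("mark",.053),("pointer",.053)]:
    for q in manip.pinpoint("wrist",n)[:1]:
        X=at_z("wrist",q["uv"],z,P); print(n,q["score"],q["uv"],X.round(4), X[:2]@[.0828,.9966])
```

```text
[0.51791016 0.13576935 0.27877047]
[0.5138 0.062  0.1608] [-179.93   -0.34   -4.51] [ 0.1 -0.5  0.1]
ptr n 396 uv [320.8 116. ] fx 0.5464 0.5814 fy mean 0.1719 tip third mean 0.1722
ptr n 158 uv [375.4 222.8] fx 0.6073 0.6267 fy mean 0.0819 tip third mean 0.0872
mark n 425 uv [353.6 108.7] fx 0.5617 0.6014 fy mean 0.1778 tip third mean 0.1779
mark 0.82 [349.9, 110.4] [0.5943 0.1277 0.053 ] 0.17650795508281503
pointer 0.94 [349.6, 114.1] [0.5941 0.1249 0.053 ] 0.17369692137233292
```

View pics/w6.png

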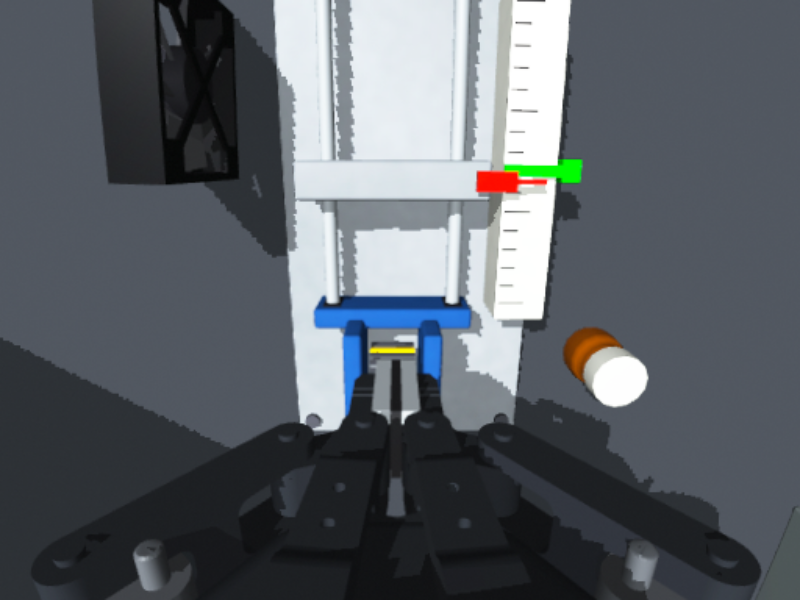

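Emit:
{"method": "drive_tool", "body": {"moves": [[[0, 0, 0, 0, 0.03, 0.02, 0], [0, 0, 0, 0, 0.06, 0.035, 0], [0, 0, 0, 0, 0.069, 0.038, 0], [0, 0, 0, 0, 0.069, 0.04, 0], [0, 0, 0, 0, 0.069, 0.04, 0], [0, 0, 0, 0, 0.069, 0.04, 0]]]}}

```text
clock: 9.58
tool_pos: [0.5076, -0.008, 0.1198]
eef_rot: [-180.0, -0.2, -4.7]
force: [-0.5, 1.4, -0.2]
width: -0.0002
```

Emit:
{"method": "drive_tool", "body": {"moves": [[[0, 0, 0, 0, 0, 0.005, 0], [0, 0, 0, 0, 0, 0.0095, 0], [0, 0, 0, 0, 0, 0.0095, 0], [0, 0, 0, 0, -0.002, 0.0095, 0], [0, 0, 0, 0, -0.005, 0.0095, 0], [0, 0, 0, 0, -0.008, 0.0095, 0], [0, 0, 0, 0, -0.011, 0.0095, 0], [0, 0, 0, 0, -0.014, 0.0095, 0], [0, 0, 0, 0, -0.017, 0.0095, 0], [0, 0, 0, 0, -0.019, 0.0095, 0], [0, 0, 0, 0, -0.019, 0.0095, 0], [0, 0, 0, 0, -0.019, 0.0095, 0]]]}}

```text
clock: 10.58
tool_pos: [0.5099, 0.0117, 0.1108]
eef_rot: [-179.9, -0.3, -4.6]
force: [0.6, 1.8, 9.9]
width: 0.0002
```

Emit:
{"method": "drive_tool", "body": {"moves": [[[0, 0, 0, 0, 0, -0.01, 0], [0, 0, 0, 0, 0, -0.02, 0], [0, 0, 0, 0, -0.01, -0.04, 0], [0, 0, 0, 0, -0.03, -0.05, 0], [0, 0, 0, 0, -0.05, -0.05, 0], [0, 0, 0, 0, -0.05, -0.05, 0], [0, 0, 0, 0, -0.05, -0.05, 0]]]}}

```text
clock: 11.17
tool_pos: [0.5137, 0.0624, 0.1616]
eef_rot: [-179.9, -0.3, -4.5]
force: [-0.5, -0.7, -0.6]
width: -0.0001
```

Run:
```python
from h import *
P=manip.camera_params("wrist"); print(-np.array(P["R"]).T@np.array(P["t"]))
look('w7')
for n,z in [("mark",.053),("pointer",.053)]:
    for q in manip.pinpoint("wrist",n)[:1]:
        X=at_z("wrist",q["uv"],z,P); print(n,q["score"],q["uv"],X.round(4), X[:2]@[.0828,.9966])
```

```text
[0.51779536 0.1362029  0.2795382 ]
[0.5137 0.0624 0.1616] [-179.94   -0.33   -4.47] [-0.5 -0.7 -0.6]
ptr n 377 uv [320.3 109.2] fx 0.5463 0.581 fy mean 0.1775 tip third mean 0.1777
ptr n 167 uv [375.3 222.9] fx 0.6069 0.6281 fy mean 0.0819 tip third mean 0.0871
mark n 340 uv [358.6 109.5] fx 0.5694 0.6016 fy mean 0.1777 tip third mean 0.1778
mark 0.9 [347.3, 108.7] [0.5924 0.1296 0.053 ] 0.1781986335958747
pointer 0.76 [349.7, 109.1] [0.5943 0.1292 0.053 ] 0.1779333760031911
```

View pics/w7.png

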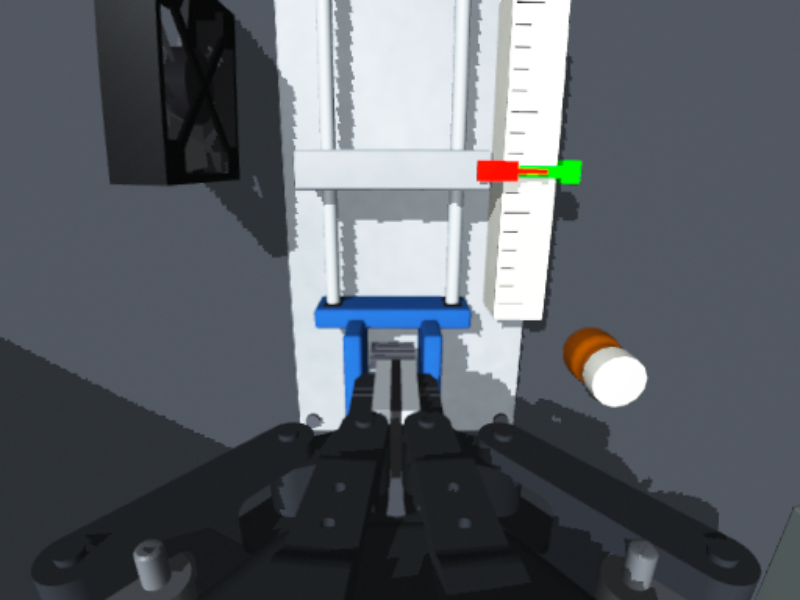

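The needle at (533,172) lies in the middle of the green bar, seen from almost straight above. I'll raise the hand and then hand in.

Emit:
{"method": "drive_tool", "body": {"moves": [[[0, 0, 0, 0, 0, -0.02, 0], [0, 0, 0, 0, 0, -0.05, 0], [0, 0, 0, 0, 0, -0.08, 0], [0, 0, 0, 0, 0, -0.08, 0], [0, 0, 0, 0, 0, -0.08, 0]]]}}

```text
clock: 11.73
tool_pos: [0.5138, 0.0605, 0.2423]
eef_rot: [-179.9, -0.4, -4.6]
force: [-0.9, 0.3, -0.4]
width: -0.0004
```

Run:
```python
from h import *
look('w8')
manip.sign_off()
```

```text
[0.5138 0.0605 0.2423] [-179.93   -0.43   -4.64] [-0.9  0.3 -0.4]
ptr n 194 uv [302.  106.6] fx 0.5469 0.5799 fy mean 0.1773 tip third mean 0.1776
ptr n 89 uv [349.1 197.1] fx 0.6105 0.6333 fy mean 0.0775 tip third mean 0.0839
mark n 171 uv [332.4 106.8] fx 0.5696 0.6017 fy mean 0.1776 tip third mean 0.1778
mark n 2167 uv [491.1 139.2] fx 0.7486 0.8191 fy mean 0.146 tip third mean 0.1385
the job is handed in; nothing more can be done
```

The jaw is set: the red pointer stands at the middle of the green mark, and I handed the job in at about 11.8 s. I rolled the wheel from on top with the closed fingertips, in three full strokes of 30–33 mm and one trimming stroke of about 20 mm, pressing with up to about 10 N. I then lifted the hand well clear.

- **Final position:** wrist-camera checks from two heights put the pointer within about 0.3 mm of the mark's centre, where 3 mm is allowed.
- **Disagreement:** before the last stroke the pointing network put the gap at 2.8 mm, while my colour measurement gave 5.8 mm. I followed the colour measurement, and afterwards the two agreed to about 0.3 mm.
- **Bystanders:** the jar and standing fan looked unmoved in the wrist pictures. I did not re-measure the other bystanders, but the hand never went near them.
- **Contact:** force readings in the final raised position were near zero, so the arm was touching nothing.

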